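# Start the proof press with its key switch

### The job

Start the proof press with the red key: turn it clockwise from off, past run, fully over to start, hold it there for about a second, then let go so that it springs back to run, and leave it there with the robot clear of it. Leave the blue key, which works the fume extractor, alone.

Things in the scene. Friction and masses are not known exactly. Their poses are not given: they have to be found in the camera images.
- press_bow (a point): centre of the RED plastic bow (grip) of the press key, on its vertical turning axis, 98 mm above the bench. The bow is an upright plate 36 mm long (its own x), 11 mm thick (its own y), 34 mm tall (z up), so it spans 81 to 115 mm. A white stripe on its top marks the -x end, the pointer. Below it a thin shank and a steel barrel, 30 mm diameter, top at 75 mm. Captive: it turns but never lifts.
- press_switch: grey switch box, 110 x 110 x 62 mm high, fixed to the bench, origin under its centre, below the red key; yaw within 20 degrees. On its top a black 80 mm disc with three dots 31 mm from the axis showing the pointer's places: white = off (box -x, towards the robot), green = run, 40 degrees on, orange = start, 75 degrees on, clockwise seen from above.
- fan_edge (a point): pointer end of the BLUE key's bow, 18 mm from its turning axis, 98 mm above the bench. This look-alike key (same sizes, on its own grey box, 200 mm or more to the side of the red one; left or right varies) works the fume extractor. Leave it as it is.
- press_barrel (a joint): turn of the red key's barrel in rad, clockwise from above: 0 off, 0.70 run (a stop). It starts between 0 and 0.12. The barrel stays where it is left (friction 0.045 N m); turning the key takes it along first.
- press_key (a joint): further clockwise turn of the red key beyond its barrel in rad: 0 at rest, 0.61 at start (a stop). A spring resists with 0.08 N m at 0, rising to 0.14 at the stop, and takes the key back to 0 when let go; it moves only once the barrel is at run. Whole turn from off = press_barrel + press_key, 1.31 rad (75 degrees) at start.

How it is judged:
By the outcome, as a careful person would: the job done as asked, in the order asked, and still so for the second after the job is handed in, with the robot touching nothing.
It also fails if it takes over 32 s, if anything falls off the work surface, if the arm or the gripper's body presses on something with over 40 N, if the wrist force passes 120 N, or if a joint passes its speed limit or range.

### The arm

A 7-joint arm with a two-finger parallel gripper is mounted at the origin on the work surface. World frame = base frame: x ahead of the robot, y to its left, z up, the work surface at z = 0. Lengths are in m, angles in degrees, forces in N, time in s.
With the tool pointing down it reaches from about 0.375 to 0.925 m from the base axis. Payload 3.1 kg.
Tool frame: the origin (TCP) lies at the very end of the fingers, on their centre line; the grasp point (between the pads) lies bot.hold_point_z behind it (bot.hold_point_z is the distance from the TCP to the grasp point, in m); z points along the fingers, y is the line along which they close (so a half turn about z gives the same grasp; the last joint's range is limited). The gripper opens to 85 mm and grips with 20 to 120 N. Pads are 22 mm wide; open, the fingers measure 114 mm over their backs; the gripper's body (76 mm by 85 mm) begins 54 mm behind the grasp point. The pads swing forward as they close: fully open they stand 13 mm farther back than shut.
Start: joints at [-76.364, 21.939, 2.515, 91.553, -1.026, 66.532, -2.859], TCP at [0.214, 0.614, 0.231] pointing down, gripper open.
Joint ranges: [-149.38, 149.38], [-23.57, 123.04], [-84.95, 90], [0, 143.3], [-89.99, 269.99], [3.08, 112.72], [-163.45, 163.45]. Speed limits (degrees/s): [159.86, 159.86, 180, 180, 180, 180, 180].

### API

Orientations are given as [roll, pitch, yaw] about the fixed x, y, z axes, in that order (R = Rz(yaw) Ry(pitch) Rx(roll)).
In Python, from workcell import bot, viewer, finder gives the robot as it stands.
- The arm moves only by the shell command python3 -m creep 'ROWS' [OPENING] [FORCE]. ROWS is JSON, a list of rows, each an object of numbers: "x", "y", "z": the shift along the tool's x, y, z scaled (see below); "ax", "ay", "az": the turn, a rotation vector about the tool's x, y, z scaled (see below). A call has 1 to 20 rows; each row is the pose to reach, as a shift and turn from the pose commanded when the call began, along the tool's axes at that moment; what a row does not reach only later rows make up. The controller multiplies each number of a shift by 120 mm and each number of a turn by 90 degrees. A row lasts 1/10 s, in which the tool goes at most 50 mm and 8.59 degrees, less where a joint would pass 70% of its speed; a pose out of reach is approached as far as the arm can. A call with a number of a shift or a turn outside -1 to 1 is refused whole. A call with a gripper value outside its range is refused whole. OPENING is the closure, from -1 (fully open) to 1 (shut), set as the call begins (- or left out, the last holds). The fingers move at their own pace and stop on an object; FORCE is the grip in N (left out, the last holds). Time passes only in rows, so rows that repeat a pose let the fingers close. It gives the time, the measured TCP pose, the force, the opening and the grip force at its end, in the units of the state.
- bot.observe(): the state, without advancing time (a new reading comes with each control period).
- viewer.camera(name): name is "scene" or "top" or "wrist"; returns a dict with "img" (420x560x3 uint8, blue, green, red), "K" (3x3 intrinsics, pixels), "R" (3x3) and "t" (3): a world point X has camera coordinates R X + t; the wrist camera has in their place "tool_from_camera" (4x4, takes a point from camera to tool coordinates, whose origin is the TCP and whose axes are the flange's). Camera axes: x right, y down, z forward; pixel columns grow to the right and rows downward; lengths in m; the calibration is good to about 2 mm. A picture is of the moment at which its call begins: read the wrist's pose just before it. There is no depth.
- bot.finish_job(): hands the job in; it is judged then, once.
Trained networks look in a picture, given as the dict that the camera call returned (one of the last four; its "shot" number tells which), for a name from the list of things; names that differ only in an ending like _2 or _b are one class to them, and where a whole thing is asked for, a point or a joint stands for the part that bears it (a point fixed in the world has none). Each returns a list of dicts, best first, with "confidence" (0 to 1); they miss things now and then, are a little off and sometimes report something else, mostly with a low value. They report only what shows in the picture. A call takes as long as a camera call.
- finder.find_in(thing, picture): "bbox" ([centre column, centre row, width, height] as shares, 0 to 1, of the picture: columns of its width, rows of its height, round what is visible of it).
- finder.trace(thing, picture): "mask" (420x560 bool, what is visible of it) and "bbox" ([centre column, centre row, width, height] as shares, 0 to 1, of the picture: columns of its width, rows of its height, round what is visible of it).
The state is a dict: "time_s": time; "qpos": joint angles; "joint_velocities": joint speeds; "joint_efforts": joint torques, N m; "ee_pos": TCP position; "tcp_rot": TCP orientation; "contact_force": force on the tool from outside, world axes, zero at the start; "moment": the same for the moment, N m; "opening": opening from 0.0 (shut) to 1.0 (fully open); "gripper_force": force on a finger pad.
Only numpy, scipy, OpenCV 4.12 (cv2) and the standard library are available. Lean on these libraries where they do the work, as an engineer would, in place of code of your own. Each camera call takes 0.05 s, during which the arm holds its last target. There are 200 camera calls.

## Working session

There is one attempt and no reset: what is moved stays moved. The work goes in short steps, Python scripts to look and compute and a shell command to move; the robot and the scene stay as the last step left them, time stands still between calls to the robot, and variables do not carry over. Pictures are saved under pics/ and viewed, at most 10 in all, crops included, and the job is handed in when it is done.

```bash
mkdir -p pics; cat > h.py <<'E'
import numpy as np, cv2
from workcell import bot, viewer, finder
def ray(p,u,v,):
    d=np.linalg.inv(p["K"])@[u,v,1]; R=np.array(p["R"]);t=np.array(p["t"])
    return -R.T@t, R.T@d
def atz(p,u,v,z):
    o,d=ray(p,u,v); return o+d*(z-o[2])/d[2]
def cen(m):
    ys,xs=np.nonzero(m); return xs.mean(),ys.mean()
E
python3 - <<'E'
from h import *
s=bot.observe(); print(s, bot.hold_point_z)
ims=[]
for n in("top","scene"):
    p=viewer.camera(n); ims.append(p["img"])
    for th in("press_bow","press_switch","fan_edge"):
        for r in finder.trace(th,p)[:2]:
            u,v=cen(r["mask"]); print(n,th,r["confidence"],u,v,r["mask"].sum(),atz(p,u,v,.115 if 'bow' in th or 'fan' in th else .062))
cv2.imwrite("pics/a.png",cv2.resize(np.hstack(ims),(800,300)))
cv2.imwrite("pics/top.png",ims[0])
E
```

```text
{'time_s': 0.0, 'qpos': array([-76.3628071 ,  21.99135527,   2.51236062,  91.64792098,
        -1.02641156,  66.53141035,  -2.85580239]), 'joint_velocities': array([ 0.08776422,  0.05269387, -0.06797563, -0.00840141,  0.0316544 ,
        0.07941638, -0.07153107]), 'joint_efforts': array([ 6.54177256e-05, -4.33454168e+01,  1.02414720e+00, -2.49515140e+01,
        1.05284798e-02,  1.15923135e-02,  1.78176765e-05]), 'ee_pos': array([0.21390266, 0.61281118, 0.22990349]), 'tcp_rot': array([-1.79852003e+02,  7.48214780e-03,  1.60766008e+02]), 'contact_force': array([0.42236344, 0.52903734, 0.09041964]), 'moment': array([-0.00815461,  0.00595882,  0.04164852]), 'gripper_force': 0.0, 'opening': 1.001093632378961} 0.0187
top press_bow 0.71 390.6837944664032 263.3794466403162 253 [ 0.4741026  -0.16956807  0.115     ]
top press_switch 0.91 384.33563880883764 262.2693563880884 5205 [ 0.47620881 -0.17013576  0.062     ]
top press_switch 0.19 208.10526315789474 259.3796992481203 266 [0.47406847 0.10987943 0.062     ]
top fan_edge 0.6 207.51082251082252 258.7099567099567 231 [0.47448527 0.10244066 0.115     ]
scene press_bow 0.79 217.79322033898305 164.27796610169491 295 [ 0.49035255 -0.15799342  0.115     ]
scene press_switch 0.58 220.51223491027733 189.6636759108211 3678 [ 0.50162993 -0.15017571  0.062     ]
scene fan_edge 0.51 346.6204081632653 219.71020408163264 245 [0.48914271 0.10885643 0.115     ]
```

View pics/top.png

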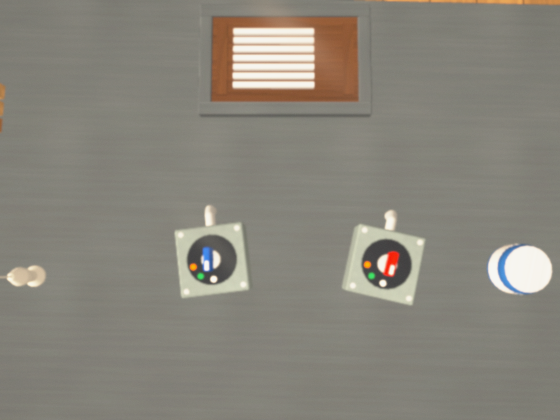

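```bash
python3 - <<'E'
from h import *
p=viewer.camera("top"); im=p["img"]
cv2.imwrite("pics/crop.png",cv2.resize(im[215:310,335:435],None,fx=6,fy=6,interpolation=cv2.INTER_CUBIC))
r=finder.trace("press_switch",p)[0]["mask"].astype(np.uint8)
print(cv2.minAreaRect(cv2.findContours(r,0,2)[0][0]))
r=finder.trace("press_bow",p)[0]["mask"].astype(np.uint8)
print(cv2.minAreaRect(cv2.findContours(r,0,2)[0][0]))
hsv=cv2.cvtColor(im,cv2.COLOR_BGR2HSV)[215:310,335:435]
red=((hsv[...,0]<8)|(hsv[...,0]>172))&(hsv[...,1]>130)&(hsv[...,2]>60)
c=max(cv2.findContours(red.astype(np.uint8),0,2)[0],key=cv2.contourArea);print(cv2.minAreaRect(c),cv2.contourArea(c))
E
```

```text
((385.6117858886719, 254.24705505371094), (73.10557556152344, 87.63992309570312), 12.528807640075684)
((390.5882568359375, 263.1470642089844), (10.914102554321289, 24.25356101989746), 14.03624439239502)
((56.115386962890625, 48.42307662963867), (12.159199714660645, 26.279563903808594), 11.309932708740234) 185.5
```

View pics/crop.png

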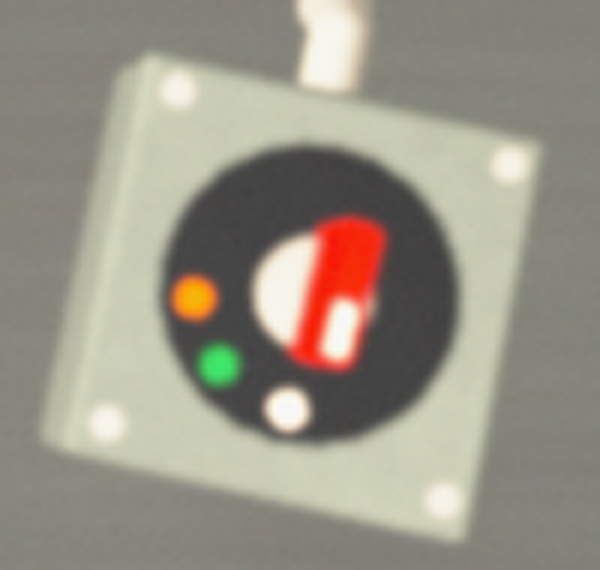

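Top view: the red key is on the right, with its bow at about (391, 263) and disc centre at about (387, 264). The white, green and orange dots sit near (383, 283), (371, 276) and (367, 265). The blue key is on the left. Next I move near the red key in steps and compute the target more precisely.

```bash
M='[{"x":-0.4,"y":-0.3},{"x":-0.7,"y":-0.6},{"x":-1,"y":-0.9},{"x":-1,"y":-1}]'
python3 -m creep '[{"x":-0.25,"y":-0.25},{"x":-0.5,"y":-0.5},{"x":-0.75,"y":-0.75},{"x":-1,"y":-1}]'
python3 -m creep '[{"x":-0.25,"y":-0.25},{"x":-0.5,"y":-0.5},{"x":-0.75,"y":-0.75},{"x":-1,"y":-1}]'
python3 -m creep '[{"x":-0.25,"y":-0.25},{"x":-0.5,"y":-0.5},{"x":-0.75,"y":-0.75},{"x":-1,"y":-1}]'
python3 - <<'E'
from h import *
p=viewer.camera("top"); im=p["img"]
c=lambda u,v:(u/6+335-.42,v/6+215-.42)
print("disc",atz(p,*c(310,293),.063),"bowtop",atz(p,*c(344,293),.115))
g=[atz(p,*c(*q),.063) for q in((288,410),(220,366),(194,298))]
d=atz(p,*c(310,293),.063)
for q in g: e=q-d; print(np.linalg.norm(e[:2]),np.degrees(np.arctan2(e[1],e[0])))
a,b=atz(p,*c(368,225),.115),atz(p,*c(330,362),.115); e=b-a;print("ptr",np.degrees(np.arctan2(e[1],e[0])))
print(bot.observe()["ee_pos"],bot.observe()["tcp_rot"])
E
```

```text
disc [ 0.4744627  -0.17298252  0.063     ] bowtop [ 0.47409628 -0.17139123  0.115     ]
0.03130687670694077 169.53468316952856
0.030792346788712285 129.82347996463602
0.03069904144922046 93.8278686649014
ptr 164.6351741428939
[0.21419437 0.61371516 0.2313056 ] [ 1.79997258e+02 -6.26468889e-04  1.60760443e+02]invalid input at $[0]: expected keys x, y, z, ax, ay, az
invalid input at $[0]: expected keys x, y, z, ax, ay, az
invalid input at $[0]: expected keys x, y, z, ax, ay, az
```

```bash

python3 -m creep '[{"x":-0.25,"y":-0.25,"z":0,"ax":0,"ay":0,"az":0},{"x":-0.5,"y":-0.5,"z":0,"ax":0,"ay":0,"az":0},{"x":-0.75,"y":-0.75,"z":0,"ax":0,"ay":0,"az":0},{"x":-1,"y":-1,"z":0,"ax":0,"ay":0,"az":0}]'
python3 -m creep '[{"x":-0.25,"y":-0.25,"z":0,"ax":0,"ay":0,"az":0},{"x":-0.5,"y":-0.5,"z":0,"ax":0,"ay":0,"az":0},{"x":-0.75,"y":-0.75,"z":0,"ax":0,"ay":0,"az":0},{"x":-1,"y":-1,"z":0,"ax":0,"ay":0,"az":0}]'
python3 -m creep '[{"x":-0.25,"y":-0.25,"z":0,"ax":0,"ay":0,"az":0},{"x":-0.5,"y":-0.5,"z":0,"ax":0,"ay":0,"az":0},{"x":-0.75,"y":-0.75,"z":0,"ax":0,"ay":0,"az":0},{"x":-1,"y":-1,"z":0,"ax":0,"ay":0,"az":0}]'
```

```text
time_s: 1.0
ee_pos: [0.2886, 0.4594, 0.2314]
tcp_rot: [180.0, 0.0, 160.8]
contact_force: [0.7, 0.2, 0.2]
opening: 1.001
gripper_force: 0.0
time_s: 1.4
ee_pos: [0.3624, 0.3065, 0.2316]
tcp_rot: [179.9, 0.0, 160.8]
contact_force: [1.6, -0.4, 0.6]
opening: 1.003
gripper_force: 0.0
time_s: 1.8
ee_pos: [0.4361, 0.1536, 0.2317]
tcp_rot: [179.9, 0.0, 160.8]
contact_force: [0.7, 0.3, -0.4]
opening: 0.999
gripper_force: 0.0
```

```bash

python3 -m creep '[{"x":-0.15,"y":-0.3,"z":0,"ax":0,"ay":0,"az":0},{"x":-0.3,"y":-0.6,"z":0,"ax":0,"ay":0,"az":0},{"x":-0.45,"y":-0.9,"z":0,"ax":0,"ay":0,"az":0},{"x":-0.5,"y":-1,"z":0,"ax":0,"ay":0,"az":0}]'
python3 -m creep '[{"x":-0.15,"y":-0.3,"z":0,"ax":0,"ay":0,"az":0},{"x":-0.3,"y":-0.6,"z":0,"ax":0,"ay":0,"az":0},{"x":-0.45,"y":-0.9,"z":0,"ax":0,"ay":0,"az":0},{"x":-0.6,"y":-1,"z":0,"ax":0,"ay":0,"az":0},{"x":-0.6,"y":-1,"z":0,"ax":0,"ay":0,"az":0}]'
python3 - <<'E'
from h import *
s=bot.observe();p=viewer.camera("wrist");np.save("w.npy",p["img"])
from scipy.spatial.transform import Rotation as Ro
T=np.eye(4);T[:3,:3]=Ro.from_euler("xyz",s["tcp_rot"],degrees=True).as_matrix();T[:3,3]=s["ee_pos"]
C=np.linalg.inv(T@p["tool_from_camera"]);p["R"]=C[:3,:3];p["t"]=C[:3,3]
print(s["ee_pos"],s["tcp_rot"])
for th,z in(("press_bow",.115),("press_switch",.062)):
    for r in finder.trace(th,p)[:1]:
        u,v=cen(r["mask"]);print(th,r["confidence"],u,v,r["mask"].sum(),atz(p,u,v,z))
        c=max(cv2.findContours(r["mask"].astype(np.uint8),0,2)[0],key=cv2.contourArea);print(cv2.minAreaRect(c))
import pickle;pickle.dump({k:np.array(p[k]) for k in("img","K","R","t")},open("w.pkl","wb"))
cv2.imwrite("pics/w.png",p["img"])
E
```

```text
time_s: 2.2
ee_pos: [0.4529, 0.017, 0.2317]
tcp_rot: [-180.0, 0.1, 160.3]
contact_force: [-0.5, 0.7, 0.2]
opening: 0.998
gripper_force: 0.0
time_s: 2.7
ee_pos: [0.482, -0.1187, 0.2321]
tcp_rot: [-179.9, 0.2, 160.4]
contact_force: [0.7, 0.3, 0.9]
opening: 0.999
gripper_force: 0.0
[ 0.48204877 -0.11867381  0.23212103] [-1.79938863e+02  1.70125262e-01  1.60396918e+02]
press_bow 0.68 217.25166191832858 215.20132953466288 1053 [ 0.47128919 -0.16975743  0.115     ]
((217.77455139160156, 215.53469848632812), (53.29604721069336, 23.11269187927246), 81.25383758544922)
press_switch 0.77 226.93356903609973 199.5744944795931 16122 [ 0.47161785 -0.17133569  0.062     ]
((226.40408325195312, 209.2257080078125), (146.86477661132812, 130.69664001464844), 81.02737426757812)
```

View pics/w.png

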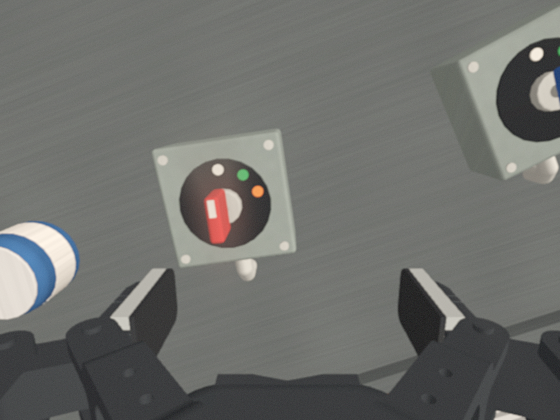

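Wrist view: the red bow is at (218, 215) with its pointer up. The disc centre is about (226, 203), and the dots are at (218, 170), (243, 175) and (258, 191). I'll fit the axis and angles from this.

```bash
python3 - <<'E'
from h import *
import pickle
p=pickle.load(open("w.pkl","rb"));im=p["img"]
dk=(im[150:260,170:285].max(2)<75).astype(np.uint8)
c=max(cv2.findContours(dk,0,2)[0],key=cv2.contourArea)
e=cv2.fitEllipse(cv2.convexHull(c));u,v=e[0][0]+170,e[0][1]+150;d=atz(p,u,v,.063);print(e,u,v,"disc",d)
for q in((218,170),(243,175),(258,191)):
    w=atz(p,*q,.063)-d;print(np.linalg.norm(w[:2]),np.degrees(np.arctan2(w[1],w[0])))
hsv=cv2.cvtColor(im,cv2.COLOR_BGR2HSV)
cv2.imwrite("pics/w2.png",cv2.resize(im[180:250,195:245],None,fx=8,fy=8,interpolation=cv2.INTER_CUBIC))
E
```

```text
((66.28922271728516, 53.14809799194336), (66.11270904541016, 78.66777038574219), 172.73973083496094) 236.28922271728516 203.14809799194336 disc [ 0.47710519 -0.16467394  0.063     ]
0.032178058127497626 -173.05330251278036
0.025395476273304185 145.39127260780796
0.021797252881595255 99.82512141506747
```

View pics/w2.png

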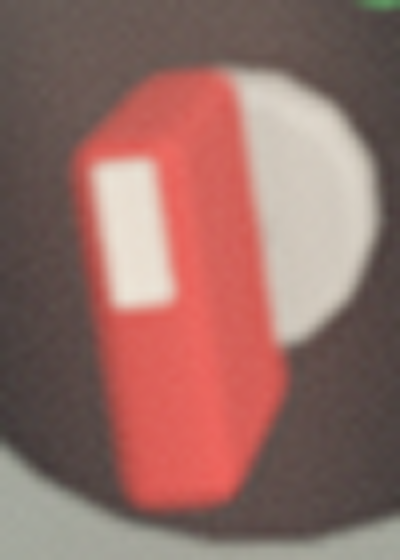

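```bash
python3 - <<'E'
from h import *
import pickle
p=pickle.load(open("w.pkl","rb"))
f=lambda a,b:atz(p,a/8+194.6,b/8+179.6,.115)
d=atz(p,225.5,202.5,.063);print("disc",d)
for q in((218,170),(243,175),(258,191)):
    w=atz(p,*q,.063)-d;print(np.linalg.norm(w[:2]),np.degrees(np.arctan2(w[1],w[0])))
c=f(154,328);print("bow",c)
for a,b in(((78,160),(127,495)),((185,150),(232,495))):
    w=f(*a)-f(*b);print(np.linalg.norm(w),np.degrees(np.arctan2(w[1],w[0])))
print(np.linalg.norm(f(78,160)-f(185,150)))
E
```

```text
disc [ 0.47344314 -0.17324051  0.063     ]
0.02866356379411118 170.61364811751093
0.02873614912564573 126.86491345784785
0.03004418410945815 90.10958494794231
bow [ 0.47423876 -0.17365727  0.115     ]
0.0319415270805645 165.1607286479475
0.03286300885255333 165.15287002290276
0.009691133455606465
```

```bash

python3 -m creep '[{"x":-0.045,"y":-0.22,"z":0.1,"ax":0,"ay":0,"az":-0.02},{"x":-0.089,"y":-0.446,"z":0.3,"ax":0,"ay":0,"az":-0.051},{"x":-0.089,"y":-0.446,"z":0.6,"ax":0,"ay":0,"az":-0.051},{"x":-0.089,"y":-0.446,"z":0.6,"ax":0,"ay":0,"az":-0.051},{"x":-0.089,"y":-0.446,"z":0.6,"ax":0,"ay":0,"az":-0.051},{"x":-0.089,"y":-0.446,"z":0.6,"ax":0,"ay":0,"az":-0.051}]'
python3 - <<'E'
from workcell import bot
s=bot.observe();print(s["ee_pos"],s["tcp_rot"],s["qpos"],s["moment"])
E
```

```text
time_s: 3.45
ee_pos: [0.4749, -0.1677, 0.1607]
tcp_rot: [179.9, 0.1, 165.5]
contact_force: [0.0, -0.8, -0.9]
opening: 1.0
gripper_force: 0.0
[ 0.47493702 -0.1676872   0.16074499] [1.79941164e+02 1.29250570e-01 1.65513000e+02] [-22.42536069  12.75282255  41.5945768  116.92493543 -10.54609497
  53.80819872 100.22778506] [-0.00230675 -0.01304992  0.02458562]
```

```bash

python3 -m creep '[{"x":-0.005,"y":-0.042,"z":0,"ax":0,"ay":0,"az":0.005},{"x":-0.005,"y":-0.042,"z":0.2,"ax":0,"ay":0,"az":0.005},{"x":-0.005,"y":-0.042,"z":0.4,"ax":0,"ay":0,"az":0.005},{"x":-0.005,"y":-0.042,"z":0.55,"ax":0,"ay":0,"az":0.005},{"x":-0.005,"y":-0.042,"z":0.63,"ax":0,"ay":0,"az":0.005},{"x":-0.005,"y":-0.042,"z":0.63,"ax":0,"ay":0,"az":0.005},{"x":-0.005,"y":-0.042,"z":0.63,"ax":0,"ay":0,"az":0.005}]'
python3 - <<'E'
from h import *
s=bot.observe();print(s["ee_pos"],s["tcp_rot"],s["moment"])
p=viewer.camera("top");w=viewer.camera("wrist")
cv2.imwrite("pics/d.png",np.hstack([cv2.resize(w["img"],(420,315)),cv2.resize(p["img"][200:320,320:460],(368,315))]))
E
```

```text
time_s: 4.15
ee_pos: [0.4737, -0.1743, 0.0846]
tcp_rot: [180.0, 0.1, 164.9]
contact_force: [0.0, 0.2, -0.1]
opening: 0.998
gripper_force: 0.0
[ 0.47368746 -0.17431437  0.0846245 ] [1.79994880e+02 9.86571383e-02 1.64903199e+02] [-0.04626828  0.02509885 -0.03483478]
```

View pics/d.png

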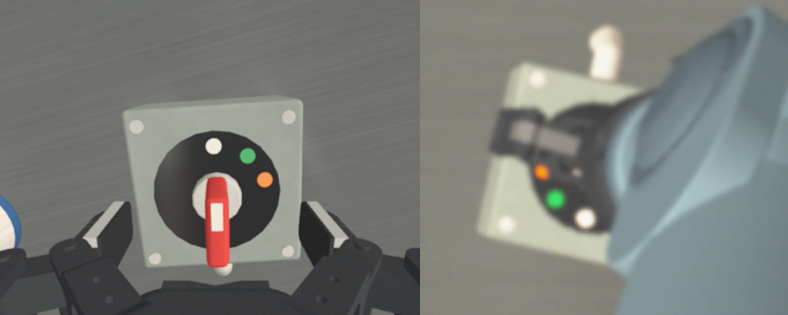

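The fingers straddle the red bow, which is at wrist-picture (217, 220) and nearly centred. Closing now.

```bash

python3 -m creep '[{"x":0,"y":0,"z":0,"ax":0,"ay":0,"az":0},{"x":0,"y":0,"z":0,"ax":0,"ay":0,"az":0},{"x":0,"y":0,"z":0,"ax":0,"ay":0,"az":0},{"x":0,"y":0,"z":0,"ax":0,"ay":0,"az":0},{"x":0,"y":0,"z":0,"ax":0,"ay":0,"az":0},{"x":0,"y":0,"z":0,"ax":0,"ay":0,"az":0},{"x":0,"y":0,"z":0,"ax":0,"ay":0,"az":0},{"x":0,"y":0,"z":0,"ax":0,"ay":0,"az":0}]' 1 50
python3 - <<'E'
from workcell import bot
s=bot.observe();print(s["ee_pos"],s["tcp_rot"],s["moment"])
E
```

```text
time_s: 5.05
ee_pos: [0.4729, -0.1734, 0.0838]
tcp_rot: [180.0, -0.0, 164.9]
contact_force: [-0.3, 2.8, 3.0]
opening: 0.12
gripper_force: 50.6
[ 0.47293364 -0.17341132  0.08381747] [ 1.79950677e+02 -1.45417656e-02  1.64916937e+02] [ 0.45833006  0.1614037  -0.05923359]
```

```bash

python3 -m creep '[{"x":0,"y":0,"z":0,"ax":0,"ay":0,"az":0.04},{"x":0,"y":0,"z":0,"ax":0,"ay":0,"az":0.08},{"x":0,"y":0,"z":0,"ax":0,"ay":0,"az":0.12},{"x":0,"y":0,"z":0,"ax":0,"ay":0,"az":0.16},{"x":0,"y":0,"z":0,"ax":0,"ay":0,"az":0.2},{"x":0,"y":0,"z":0,"ax":0,"ay":0,"az":0.24},{"x":0,"y":0,"z":0,"ax":0,"ay":0,"az":0.28},{"x":0,"y":0,"z":0,"ax":0,"ay":0,"az":0.3}]'
python3 - <<'E'
from workcell import bot
s=bot.observe();print(s["ee_pos"],s["tcp_rot"],s["moment"],s["qpos"])
E
```

```text
time_s: 5.85
ee_pos: [0.4732, -0.1728, 0.0838]
tcp_rot: [179.9, -0.1, 137.9]
contact_force: [-0.2, 3.6, 3.9]
opening: 0.122
gripper_force: 50.8
[ 0.47321905 -0.17277452  0.08380522] [ 1.79932756e+02 -5.62008666e-02  1.37883009e+02] [0.83784508 0.08508333 0.03513069] [-22.94077209  22.5212052   44.56501807 119.76184888 -22.06691999
  45.98578205  82.9771957 ]
```

Smooth so far. I continue 40° further, to about 67° of turn from the grasp.

```bash

python3 -m creep '[{"x":0,"y":0,"z":0,"ax":0,"ay":0,"az":0.05},{"x":0,"y":0,"z":0,"ax":0,"ay":0,"az":0.1},{"x":0,"y":0,"z":0,"ax":0,"ay":0,"az":0.15},{"x":0,"y":0,"z":0,"ax":0,"ay":0,"az":0.2},{"x":0,"y":0,"z":0,"ax":0,"ay":0,"az":0.25},{"x":0,"y":0,"z":0,"ax":0,"ay":0,"az":0.3},{"x":0,"y":0,"z":0,"ax":0,"ay":0,"az":0.35},{"x":0,"y":0,"z":0,"ax":0,"ay":0,"az":0.4},{"x":0,"y":0,"z":0,"ax":0,"ay":0,"az":0.44},{"x":0,"y":0,"z":0,"ax":0,"ay":0,"az":0.44}]'
python3 - <<'E'
from workcell import bot
s=bot.observe();print(s["ee_pos"],s["tcp_rot"],s["moment"],s["qpos"])
E
```

```text
time_s: 6.85
ee_pos: [0.4742, -0.1722, 0.0838]
tcp_rot: [179.9, -0.1, 98.4]
contact_force: [2.3, 5.6, 3.5]
opening: 0.12
gripper_force: 50.7
[ 0.47418292 -0.17221695  0.08384983] [ 1.79916273e+02 -8.53567997e-02  9.84391219e+01] [ 1.13805763 -0.4225052   0.18852607] [-30.15323212  26.15305542  53.85337045 119.94979818 -28.94135665
  47.68046989  49.55607603]
```

```bash

G='from workcell import bot
s=bot.observe();print(s["tcp_rot"],s["moment"])'
python3 -m creep '[{"x":0,"y":0,"z":0,"ax":0,"ay":0,"az":0.022},{"x":0,"y":0,"z":0,"ax":0,"ay":0,"az":0.033},{"x":0,"y":0,"z":0,"ax":0,"ay":0,"az":0.033}]' | tail -3; python3 -c "$G"
python3 -m creep '[{"x":0,"y":0,"z":0,"ax":0,"ay":0,"az":0.022},{"x":0,"y":0,"z":0,"ax":0,"ay":0,"az":0.022}]' | tail -3;  python3 -c "$G"
python3 -m creep '[{"x":0,"y":0,"z":0,"ax":0,"ay":0,"az":0.022},{"x":0,"y":0,"z":0,"ax":0,"ay":0,"az":0.022}]' | tail -3;  python3 -c "$G"
```

```text
contact_force: [1.4, 4.4, 3.0]
opening: 0.125
gripper_force: 50.6
[ 1.79899902e+02 -1.01169636e-01  9.55217007e+01] [ 1.11417792 -0.36974297  0.11782057]
contact_force: [1.7, 4.9, 2.5]
opening: 0.123
gripper_force: 50.6
[ 1.79897504e+02 -1.01435216e-01  9.35262908e+01] [ 1.12901674 -0.5013229   0.14071504]
contact_force: [2.3, 5.0, 1.8]
opening: 0.119
gripper_force: 54.2
[ 1.79934849e+02 -7.09725818e-02  9.17444812e+01] [ 1.05936894 -0.36607283  0.67263971]
```

The stop is reached (moment jumps to 0.67 N m). Hold, then let go.

```bash

python3 -m creep '[{"x":0,"y":0,"z":0,"ax":0,"ay":0,"az":0},{"x":0,"y":0,"z":0,"ax":0,"ay":0,"az":0},{"x":0,"y":0,"z":0,"ax":0,"ay":0,"az":0},{"x":0,"y":0,"z":0,"ax":0,"ay":0,"az":0},{"x":0,"y":0,"z":0,"ax":0,"ay":0,"az":0},{"x":0,"y":0,"z":0,"ax":0,"ay":0,"az":0},{"x":0,"y":0,"z":0,"ax":0,"ay":0,"az":0},{"x":0,"y":0,"z":0,"ax":0,"ay":0,"az":0},{"x":0,"y":0,"z":0,"ax":0,"ay":0,"az":0}]'; python3 -c 'from workcell import bot
print(bot.observe()["moment"])'
python3 -m creep '[{"x":0,"y":0,"z":0,"ax":0,"ay":0,"az":0},{"x":0,"y":0,"z":0,"ax":0,"ay":0,"az":0},{"x":0,"y":0,"z":0,"ax":0,"ay":0,"az":0},{"x":0,"y":0,"z":0,"ax":0,"ay":0,"az":0},{"x":0,"y":0,"z":0,"ax":0,"ay":0,"az":0},{"x":0,"y":0,"z":0,"ax":0,"ay":0,"az":0},{"x":0,"y":0,"z":0,"ax":0,"ay":0,"az":0},{"x":0,"y":0,"z":0,"ax":0,"ay":0,"az":0},{"x":0,"y":0,"z":0,"ax":0,"ay":0,"az":0},{"x":0,"y":0,"z":0,"ax":0,"ay":0,"az":0}]' -1
python3 - <<'E'
from h import *
w=viewer.camera("wrist");cv2.imwrite("pics/e.png",w["img"])
E
```

```text
time_s: 8.45
ee_pos: [0.4743, -0.1722, 0.0839]
tcp_rot: [179.9, -0.1, 91.8]
contact_force: [2.0, 5.6, 2.8]
opening: 0.122
gripper_force: 54.0
[ 1.12982768 -0.41093232  0.67179685]
time_s: 9.45
ee_pos: [0.4728, -0.1739, 0.0837]
tcp_rot: [180.0, 0.0, 91.4]
contact_force: [1.0, -0.2, -0.6]
opening: 1.0
gripper_force: 0.0
```

View pics/e.png

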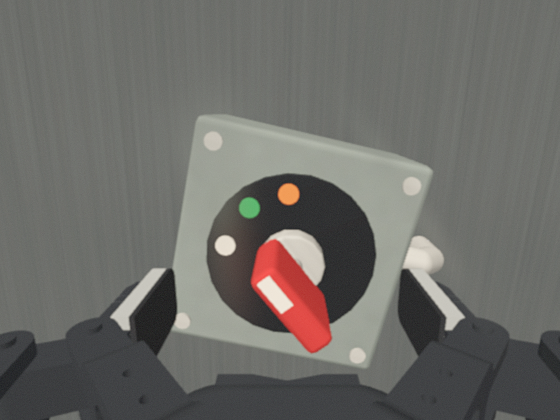

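The red bow has sprung back: its pointer is parallel to the line from the disc centre (291, 252) to the green dot (249, 208), and it is clear of both fingers. I lift straight up and check.

```bash

python3 -m creep '[{"x":0,"y":0,"z":-0.15,"ax":0,"ay":0,"az":0},{"x":0,"y":0,"z":-0.4,"ax":0,"ay":0,"az":0},{"x":0,"y":0,"z":-0.7,"ax":0,"ay":0,"az":0},{"x":0,"y":0,"z":-1,"ax":0,"ay":0,"az":0},{"x":0,"y":0,"z":-1,"ax":0,"ay":0,"az":0},{"x":0,"y":0,"z":-1,"ax":0,"ay":0,"az":0}]'
python3 - <<'E'
from h import *
w=viewer.camera("wrist");cv2.imwrite("pics/f.png",w["img"])
E
```

```text
time_s: 10.1
ee_pos: [0.4734, -0.1737, 0.2042]
tcp_rot: [179.9, -0.1, 91.4]
contact_force: [-0.1, 0.6, -0.4]
opening: 1.0
gripper_force: 0.0
```

View pics/f.png

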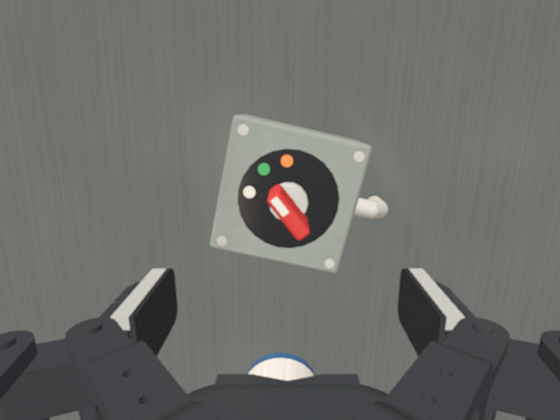

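The key at (289, 212) points at the green run dot (264, 169). The gripper is clear above it, and the blue key was never approached.

```bash
python3 -c 'from workcell import bot
print(bot.finish_job())'
```

```text
the job is handed in; nothing more can be done
None
```

I turned the red key fully over to start, held it there for about a second and let go; it sprang back to run, where I left it with the robot clear and the blue key untouched, and I handed the job in at about 10 s (no verdict was returned).

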